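Arm a launch controller with its safety key and hold it

TASK

Take the safety key (the one with the rectangular head) out of the key stand, push it fully home in the launch controller's key switch and turn it a quarter turn clockwise against its spring; finish still gripping the key, holding it home and turned. The lock's discs are sticky: do not force the key, work it in with a light push while wiggling it from side to side. Leave the other two keys in the stand, do not press the launch button, and do not disturb the rest of the bench.

Things in the scene. Friction and masses are not known exactly. Their poses are not given: they have to be found in the camera images.
- launch_key_head (a point): safety key (60 g), upright in the stand, tip down: middle of its rectangular black metal head, 28 wide (its x) x 12 thick (its y) x 34 tall. Under the head a steel flange 19 x 8 x 3, then a flat blade 13 wide (x) x 3 thick (y) x 30 long, square-ended. z up, from tip to head. Flange underside 20 mm below this point, tip 50 below, head's top 17 above. A half turn about z makes no difference
- launch_key_tip (a point): middle of the square end of the safety key's blade, 50 mm below the middle of its head; same axes
- keyway (a point): centre of the key switch's face (bezel 31 across) on top of the controller, 75 mm above the bench, 5 above the panel. The controller is a grey and black case 120 (its x) x 180 (its y) x 70 tall, fixed; axes are the case's, z up. At rest the keyway slot is 14.4 mm long along x and 4.4 across along y, its bevelled mouth 18.4 x 8.4. The face turns freely with the key
- lock_discs (a point): inside the lock, on its axis, 12.5 mm under the face: two stiff oiled discs (0.02 N m each), tops 7 and 13 mm under the face, 5 thick, slots 14.4 x 3.8. They start askew, one to each side, 23 to 30 degrees off, so a straight key stops on them; one pushed lightly drops in as it is rocked through a disc's angle, then takes the disc along. They turn 34 degrees anticlockwise and beyond a quarter turn clockwise
- lock_bottom (a point): closed bottom of the lock, on its axis, 29.5 mm under the face: a key is home when its tip is here and its flange is on the face (within 1 mm). The last 10 mm above it is the slot (14.4 x 3.8) of the switch driver, in line with the resting keyway (case's x) until the key turns it
- key_switch (a joint): the switch driver, rad: 0 at rest (and it cannot go below 0), growing clockwise seen from above to the stop at 1.57; the contact is closed above 1.2. A spring returns it to 0 (0.015 N m at rest, 0.06 N m at the stop). Only a key whose tip is in the driver turns it
- launch_button (a joint): the launch push button, 22 across, on the same panel, 92 mm to the controller's -y side of the keyway; 0 up, 0.005 m fully pressed. Leave it up
- key_stand: grey printed block 150 (its x) x 46 (its y) x 42 tall, fixed, origin at the centre of its underside. Three slots 14.4 x 4.4 mm, long along its x, at x = -47, 0 and 47 mm, hold the three keys (in any order), each with its flange on the block's top and its blade 30 mm deep
- round_key_head (a point): another key, with a round head 23 across and 12 thick; same blade. Point 50 mm above its tip. To be left in the stand
- slim_key_head (a point): another key, with a slim head 14 wide x 12 thick x 40 tall; same blade. Point 50 mm above its tip. To be left in the stand
- cells_mid (a point): bystander: two AA cells taped end to end, 101 long (along x), 14 across, lying; its middle
- servo_mid (a point): bystander: servo motor 40 x 20 x 44 tall with ears 54 long, standing; its middle, 18 mm up
- tape_mid (a point): bystander: roll of masking tape 88 across, 19 tall, lying; its middle
- driver_mid (a point): bystander: screwdriver 180 long lying along its x; its middle
- spool_mid (a point): bystander: wire spool 52 across, 34 tall, standing; its middle

How it is judged:
By the outcome, as a careful person would: the job done as asked, in the order asked, and still so for the second after the job is handed in, while the arm keeps its last pose, push and grip.
It also fails if it takes over 61 s, if anything falls off the work surface, if the arm or the gripper's body presses on something with over 40 N, if the wrist force passes 120 N, or if a joint passes its speed limit or range.

ROBOT

A 7-joint arm with a two-finger parallel gripper is mounted at the origin on the work surface. World frame = base frame: x ahead of the robot, y to its left, z up, the work surface at z = 0. Lengths are in m, angles in rad, forces in N, time in s.
With the tool pointing down it reaches from about 0.375 to 0.925 m from the base axis. Payload 3.1 kg.
Tool frame: the origin (TCP) lies midway between the tips of the shut fingers; the grasp point (between the pads) lies 19 mm behind it (robot.tcp_to_grasp is the distance from the TCP to the grasp point, in m); z points along the fingers, y is the direction in which the jaws open and shut (so a half turn about z gives the same grasp; the last joint's range is limited). The gripper opens to 85 mm and grips with 20 to 120 N. Pads are 22 mm wide; open, the fingers measure 114 mm over their backs; the gripper's body (76 mm by 85 mm) begins 54 mm behind the grasp point. The pads swing forward as they close: fully open they stand 13 mm farther back than shut.
Start: joints at [-1.271, 0.383, 0.044, 1.598, -0.018, 1.161, -0.05], TCP at [0.252, 0.599, 0.231] pointing down, gripper open.
Joint ranges: [-2.61, 2.61], [-0.41, 2.15], [-1.48, 1.57], [0, 2.5], [-1.57, 4.71], [0.05, 1.97], [-2.85, 2.85]. Speed limits (rad/s): [2.79, 2.79, 3.14, 3.14, 3.14, 3.14, 3.14].

INTERFACE

Orientations are given as a 3x3 rotation matrix whose columns are the frame's x, y, z axes.
In Python, from cell import robot gives the robot as it stands. The module is installed in compiled form; this text tells all that it offers.
- The arm moves only by the tool carry_out, never from a script. Its argument "increments" is a list of rows, each an object with "fingers": the opening in per cent of the stroke, from 0 (shut) to 100 (fully open); "delta_pos": the shift along the tool's x, y, z in cm, a list of three; "twist": the turn, a rotation vector about the tool's x, y, z in rad, a list of three. In form: [{"fingers": fingers, "delta_pos": [dx, dy, dz], "twist": [rx, ry, rz]}, ...]. A call has 1 to 8 rows; each row is the pose to reach, as a shift and turn from the pose commanded when the call began, along the tool's axes at that moment; what a row does not reach only later rows make up. A row lasts 1/8 s, in which the tool goes at most 62.5 mm and 10.7 degrees, less where a joint would pass 70% of its speed; a pose out of reach is approached as far as the arm can. A call with a gripper value outside its range is refused whole. The fingers move at their own pace and stop on an object; the grip force is fixed at half the most. Time passes only in rows, so rows that repeat a pose let the fingers close. It gives the time, the measured TCP pose, the force and the opening at its end, in the units of the state.
- robot.sense(): the state, without advancing time (a new reading comes with each control period).
- robot.read_camera(name): name is "side" or "top"; returns the picture (384x512x3 uint8, red, green, blue); there is no depth.
- robot.calibration(name): a dict with "intrinsics" (3x3 intrinsics, pixels), "k1" (the pictures are not rectified: a ray, as slopes to the right and down, at radius r is drawn at 1 + k1 r^2 times it, then the intrinsics apply), "xyz" and "orientation" of the camera in the world. Camera axes: x right, y down, z forward; pixel columns grow to the right and rows downward; lengths in m; the calibration is good to about 2 mm. A picture is of the moment at which its call begins. calibration takes no time and is no camera call.
- robot.sign_off(): hands the job in, once; it reports no verdict.
The state is a dict: "time": time; "joint_positions": joint angles; "qvel": joint speeds; "joint_efforts": joint torques, N m; "ee_pos": TCP position; "tcp_rot": TCP orientation; "ft_force": force on the tool from outside, world axes, zero at the start; "moment": the same for the moment, N m; "width": finger opening in m.
Only numpy, scipy, OpenCV 4.12 (cv2) and the standard library are available. Lean on these libraries where they do the work, as an engineer would, in place of code of your own. Each camera call takes 0.05 s, during which the arm holds its last target.

## Working session

There is one attempt and no reset: what is moved stays moved. The work goes in short steps, Python scripts to look and compute and a tool call to move; the robot and the scene stay as the last step left them, time stands still between calls to the robot, and variables do not carry over. Pictures are saved under pics/ and viewed, and the job is handed in when it is done.

Besides the shell and the picture viewer there is one more tool, called as a command line: name --argument value ..., lists and objects as JSON in quotes. carry_out: Moves the arm, as the interface text tells. Its arguments: {"type":"object","properties":{"increments":{"type":"array"}},"required":["increments"]}

```bash
mkdir -p pics
python3 - <<'E'
from cell import robot
import cv2,numpy as np
s=robot.sense()
for k,v in s.items(): print(k,np.round(v,4).tolist())
print(robot.tcp_to_grasp)
for n in("side","top"):
    c=robot.calibration(n)
    print(n,{k:np.round(v,4).tolist() for k,v in c.items()})
    cv2.imwrite(f"pics/{n}0.png",robot.read_camera(n)[:,:,::-1])
E
```

```text
time 0.0
joint_positions [-1.2708, 0.3839, 0.0438, 1.5996, -0.0179, 1.1612, -0.0499]
qvel [0.0005, -0.0003, 0.001, -0.001, -0.0001, 0.0002, -0.0011]
joint_efforts [0.0, -43.3454, 1.0251, -24.9514, 0.0107, 0.0112, 0.0]
ee_pos [0.2514, 0.5984, 0.2299]
tcp_rot [[-0.9219, 0.3873, -0.0009], [0.3873, 0.9219, -0.0025], [-0.0001, -0.0027, -1.0]]
ft_force [0.772, 0.4272, 0.0655]
moment [0.0006, -0.0017, 0.0417]
width 0.0854
0.0187
side {'intrinsics': [[381.8377, 0.0, 252.7537], [0.0, 381.8377, 195.8069], [0.0, 0.0, 1.0]], 'k1': 0.016, 'xyz': [0.3091, 0.6282, 0.8208], 'orientation': [[-0.9189, -0.2887, 0.2688], [-0.3945, 0.6702, -0.6287], [0.0014, -0.6838, -0.7297]]}
top {'intrinsics': [[377.737, 0.0, 250.6881], [0.0, 377.737, 192.8448], [0.0, 0.0, 1.0]], 'k1': -0.0851, 'xyz': [0.5307, -0.0196, 1.0008], 'orientation': [[-0.0098, -0.9978, 0.0651], [-1.0, 0.0099, 0.0008], [-0.0015, -0.0651, -0.9979]]}
```

View pics/side0.png

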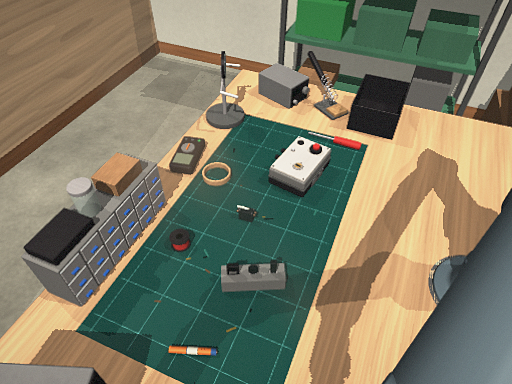

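View pics/top0.png

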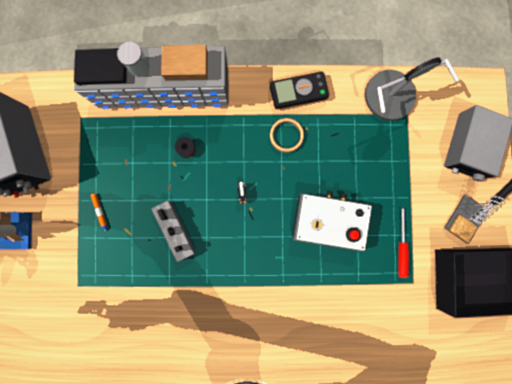

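The side picture shows the stand at about (253,277) with three keys and the controller at about (302,163). In the top picture the stand is at about (173,231), the key switch at about (317,225), and the red button at (354,235). I'll zoom in next.

Run:
```python
import cv2,numpy as np
a=cv2.imread("pics/side0.png");b=cv2.imread("pics/top0.png")
def z(im,x0,y0,w,h,f): return cv2.resize(im[y0:y0+h,x0:x0+w],None,fx=f,fy=f,interpolation=cv2.INTER_CUBIC)
r1=np.hstack([z(a,213,252,80,50,5),z(b,140,190,80,75,5)[:250*1]]) if 0 else None
cv2.imwrite("pics/z1.png",z(a,213,252,80,50,10))
cv2.imwrite("pics/z2.png",z(b,140,195,70,70,8))
cv2.imwrite("pics/z3.png",z(a,262,130,75,65,9))
cv2.imwrite("pics/z4.png",z(b,285,180,95,75,8))
```

```text
(no output)
```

View pics/z1.png

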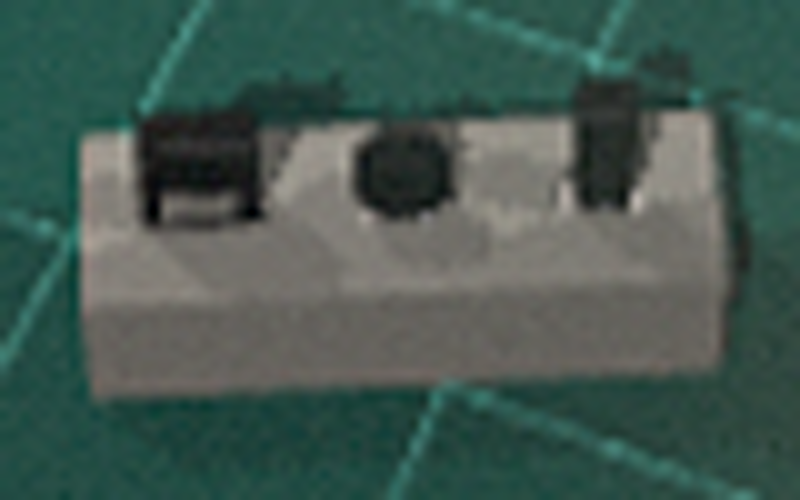

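View pics/z2.png

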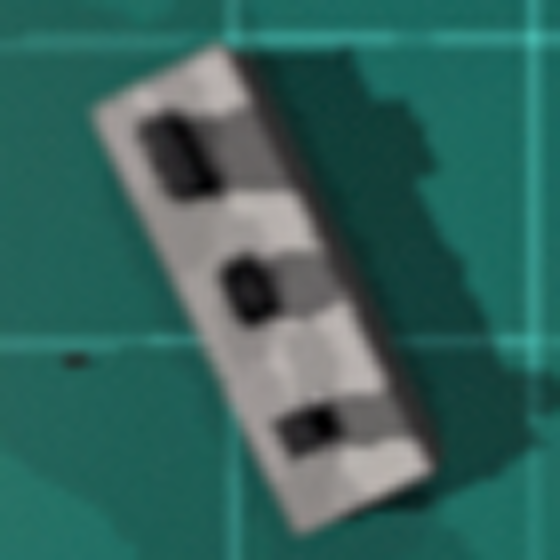

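View pics/z3.png

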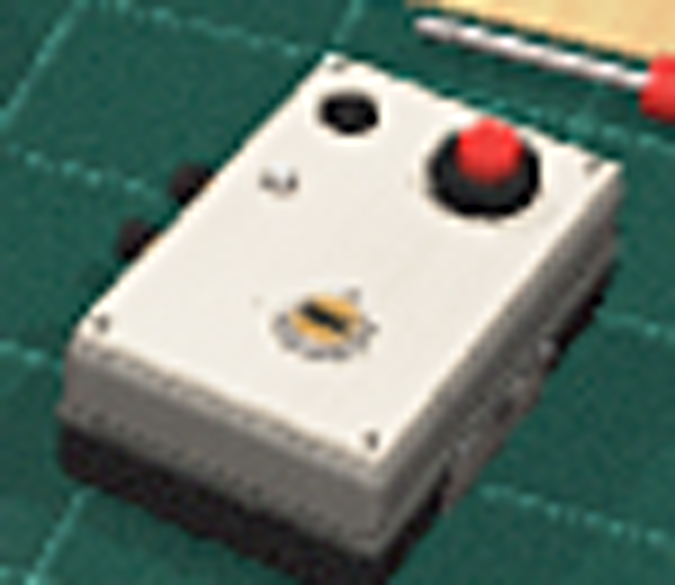

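View pics/z4.png

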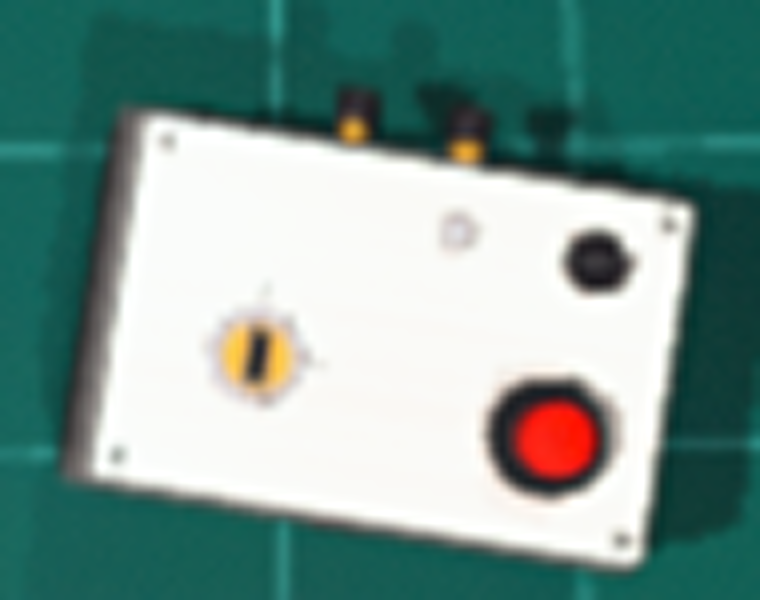

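```bash
cat > h.py <<'E'
import cv2,numpy as np
from cell import robot
def ray(n,px):
    c=robot.calibration(n);K=np.array(c["intrinsics"]);px=np.atleast_2d(px).astype(float)
    u=cv2.undistortPoints(px.reshape(-1,1,2),K,np.array([c["k1"],0,0,0]),None,None,None).reshape(-1,2) if 0 else cv2.undistortPointsIter(px.reshape(-1,1,2),K,np.array([c["k1"],0.,0,0]),np.eye(3),np.eye(3),(3,50,1e-12)).reshape(-1,2)
    d=np.c_[u,np.ones(len(u))]@np.array(c["orientation"]).T
    return np.array(c["xyz"]),d
def plane(n,px,z):
    o,d=ray(n,px); return o+d*((z-o[2])/d[:,2])[:,None]
def tri(pa,pb):
    A=[];b=[]
    for n,p in(("side",pa),("top",pb)):
        o,d=ray(n,p);d=d[0]/np.linalg.norm(d[0]);M=np.eye(3)-np.outer(d,d);A.append(M);b.append(M@o)
    A=np.vstack(A);b=np.hstack(b);x=np.linalg.lstsq(A,b,rcond=None)[0]
    return x,np.linalg.norm(A@x-b)
def proj(n,P):
    c=robot.calibration(n);R=np.array(c["orientation"]);K=np.array(c["intrinsics"])
    q=(np.atleast_2d(P)-c["xyz"])@R;u=q[:,:2]/q[:,2:];u=u*(1+c["k1"]*(u**2).sum(1))[:,None]
    return u*K[0,0]+K[:2,2]
E
python3 - <<'E'
from h import *
np.set_printoptions(precision=4,suppress=True)
rois={"side":dict(st=(213,252,80,50),kw=(290,163,16,10),bt=(308,142,16,14)),"top":dict(st=(140,195,70,70),kw=(308,215,20,20),bt=(342,225,24,22))}
def hull(m):
    cs,_=cv2.findContours(m.astype(np.uint8),cv2.RETR_EXTERNAL,cv2.CHAIN_APPROX_NONE)
    c=max(cs,key=cv2.contourArea); return cv2.convexHull(c).reshape(-1,2)
def cen(h):
    M=cv2.moments(h.astype(np.float32));return np.array([M["m10"],M["m01"]])/M["m00"]
F=8;C={}
for n in rois:
    im=cv2.imread(f"pics/{n}0.png")
    for k,(x,y,w,h) in rois[n].items():
        z=cv2.resize(im[y:y+h,x:x+w],None,fx=F,fy=F,interpolation=cv2.INTER_CUBIC).astype(int)
        B,G,R=z[...,0],z[...,1],z[...,2]
        m={"st":(R>95)&(R>=G-5),"kw":(R-B>45),"bt":(R-G>90)}[k]
        H=(hull(m)+.5)/F-.5+[x,y]
        C[n,k]=cen(H); r=cv2.minAreaRect(H.astype(np.float32)); print(n,k,C[n,k],r)
        if k=="st" and n=="top":
            P=plane(n,H,0.042); mm=cv2.minAreaRect((P[:,:2]*1000).astype(np.float32)); print("stand",mm)
        if k=="kw": print(plane(n,C[n,k],.075))
        # dark slot pixels
        if k=="kw":
            d=(R+G+B<230); d=max([ (a) for a in [d]],key=np.sum); ys,xs=np.nonzero(d); p=np.c_[xs,ys]
            p=(p+.5)/F-.5+[x,y]; 
            P=plane(n,p,.075)[:,:2]; P=P[np.linalg.norm(P-plane(n,C[n,k],.075)[0,:2],axis=1)<.011]; e,V=np.linalg.eigh(np.cov(P.T)); print("slot",P.mean(0),V[:,1],np.sqrt(e))
print("kw",tri(C["side","kw"],C["top","kw"])); print("bt",tri(C["side","bt"],C["top","bt"]))
E
```

```text
side st [252.7401 276.7263] ((252.73451232910156, 276.707763671875), (25.89997100830078, 64.3005142211914), 87.59297180175781)
side kw [297.8225 165.0632] ((297.6875, 165.1875), (5.25, 8.0), 90.0)
[[ 0.5121 -0.178   0.075 ]]
slot [ 0.5132 -0.1785] [-0.9592  0.2827] [0.0014 0.0038]
side bt [315.8528 146.1325] ((315.7686767578125, 146.16107177734375), (7.0312724113464355, 6.434756278991699), 23.962486267089844)
top st [172.4782 230.9953] ((172.39071655273438, 230.93228149414062), (59.267887115478516, 18.963193893432617), 64.12760925292969)
stand ((498.54718017578125, 181.05845642089844), (150.69601440429688, 48.23716735839844), 25.969562530517578)
top kw [316.7226 224.1749] ((316.75, 224.25), (9.125, 9.375), 90.0)
[[ 0.5126 -0.1799  0.075 ]]
slot [ 0.5128 -0.1799] [-0.9837  0.1799] [0.001  0.0034]
top bt [354.0657 234.4933] ((354.0304260253906, 234.4949493408203), (9.59679126739502, 10.233837127685547), 80.53767395019531)
kw (array([ 0.5126, -0.1802,  0.073 ]), np.float64(6.443260961520448e-05))
bt (array([ 0.4867, -0.269 ,  0.0849]), np.float64(7.696934164992013e-05))
```

Run:
```python
from h import *
np.set_printoptions(precision=4,suppress=True)
F=8
for n,(x,y,w,h) in {"side":(262,130,75,65),"top":(285,180,95,75)}.items():
    im=cv2.imread(f"pics/{n}0.png")
    z=cv2.resize(im[y:y+h,x:x+w],None,fx=F,fy=F,interpolation=cv2.INTER_CUBIC).astype(int)
    m=(z.min(2)>175).astype(np.uint8)
    cs,_=cv2.findContours(m,0,1);c=max(cs,key=cv2.contourArea).reshape(-1,2)
    P=plane(n,(c+.5)/F-.5+[x,y],.07)[:,:2]*1000
    print(n,"panel",cv2.minAreaRect(P.astype(np.float32)))
# stand: overlay predictions
S=np.array([.4985,.1811]);a=np.radians(25.97);ux=np.array([np.cos(a),np.sin(a)]);uy=np.array([-ux[1],ux[0]])
for n,(x,y,w,h) in {"side":(213,252,80,50),"top":(140,195,70,70)}.items():
    im=cv2.imread(f"pics/{n}0.png");f=8
    z=cv2.resize(im[y:y+h,x:x+w],None,fx=f,fy=f,interpolation=cv2.INTER_CUBIC)
    def dr(cx,cy,hx,hy,zz,col):
        P=[np.r_[S+ux*(cx+i*hx)+uy*(cy+j*hy),zz] for i,j in((1,1),(1,-1),(-1,-1),(-1,1))]
        q=((proj(n,P)-[x,y]+.5)*f).astype(int);cv2.polylines(z,[q],True,col,1)
    dr(0,0,.075,.023,.042,(0,0,255));dr(0,0,.075,.023,0,(255,0,0))
    for k in(-.047,.047): dr(k,0,.014,.006,.079,(0,255,255));dr(k,0,.0095,.004,.045,(255,255,0))
    cv2.imwrite(f"pics/ov_{n}.png",z)
```

```text
side panel ((517.220458984375, -221.08384704589844), (173.57962036132812, 111.29426574707031), 79.7839584350586)
top panel ((517.1904296875, -222.61155700683594), (173.35426330566406, 113.25782775878906), 79.89717864990234)
```

View pics/ov_side.png

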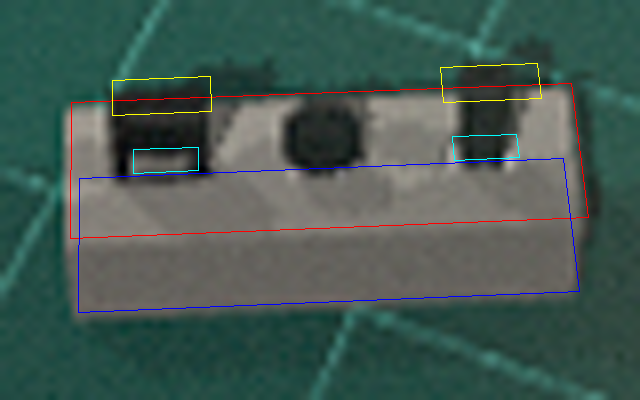

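View pics/ov_top.png

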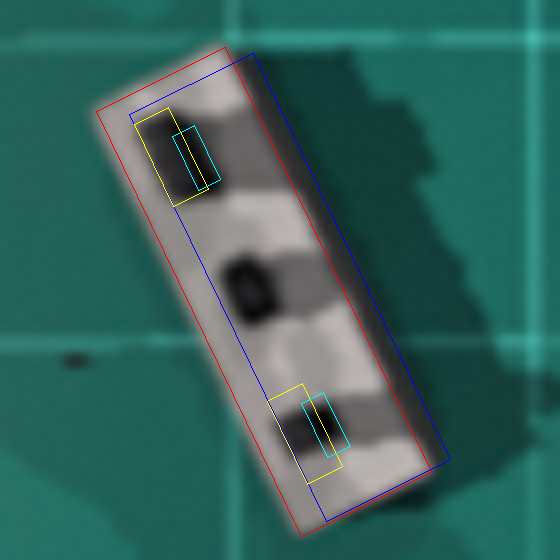

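Both views put the rectangular key at the stand's +x end, head at about (0.541, 0.202). The keyway is at about (0.513, -0.180), and the case yaw is about -10.2°. I'll now move above the key.

carry_out --increments '[{"fingers":100,"delta_pos":[-4.2,-2.5,1.0],"twist":[0,0,-0.085]},{"fingers":100,"delta_pos":[-9,-5.4,2.1],"twist":[0,0,-0.2]},{"fingers":100,"delta_pos":[-14.5,-8.7,3.4],"twist":[0,0,-0.33]},{"fingers":100,"delta_pos":[-20,-12,4.7],"twist":[0,0,-0.46]},{"fingers":100,"delta_pos":[-25.5,-15.3,6],"twist":[0,0,-0.59]},{"fingers":100,"delta_pos":[-31,-18.7,7.4],"twist":[0,0,-0.7]},{"fingers":100,"delta_pos":[-36.5,-22,8.7],"twist":[0,0,-0.79]},{"fingers":100,"delta_pos":[-42,-25.4,10],"twist":[0,0,-0.85]}]'

```text
time: 1.1
ee_pos: [0.5304, 0.2157, 0.1343]
tcp_rot: [[-0.898, -0.439, -0.0], [-0.439, 0.898, -0.0], [0.0, 0.0, -1.0]]
ft_force: [1.0, 0.5, 0.5]
width: 0.0854
```

carry_out --increments '[{"fingers":60,"delta_pos":[0,0,0],"twist":[0,0,0]},{"fingers":60,"delta_pos":[0,0,0],"twist":[0,0,0]}]'

```text
time: 1.35
ee_pos: [0.5294, 0.2173, 0.1344]
tcp_rot: [[-0.9, -0.436, -0.001], [-0.436, 0.9, 0.0], [0.001, 0.001, -1.0]]
ft_force: [0.3, 0.7, 0.6]
width: 0.052
```

Run:
```python
from h import *
np.set_printoptions(precision=4,suppress=True)
for n,(x,y,w,h) in {"side":(183,192,130,110),"top":(120,170,110,100)}.items():
    im=robot.read_camera(n)[:,:,::-1].copy();cv2.imwrite(f"pics/{n}1.png",im)
    z=cv2.resize(im[y:y+h,x:x+w],None,fx=5,fy=5,interpolation=cv2.INTER_CUBIC);cv2.imwrite(f"pics/a_{n}.png",z)
s=robot.sense();print(s["ee_pos"],s["tcp_rot"],s["joint_positions"],s["width"])
```

```text
[0.5287 0.2196 0.1349] [[-0.8981 -0.4397 -0.0008]
 [-0.4397  0.8981  0.001 ]
 [ 0.0003  0.0012 -1.    ]] [-0.5728  0.345   0.1273  1.8758 -0.0553  0.9244  1.6065] 0.0514986111394729
```

View pics/a_side.png

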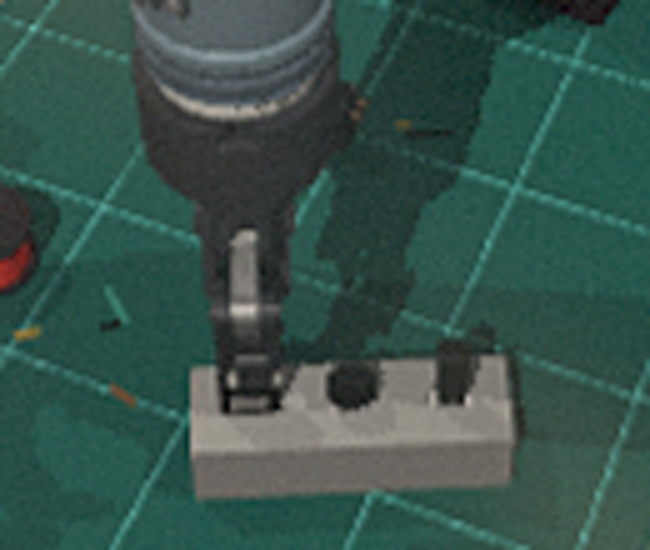

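View pics/a_top.png

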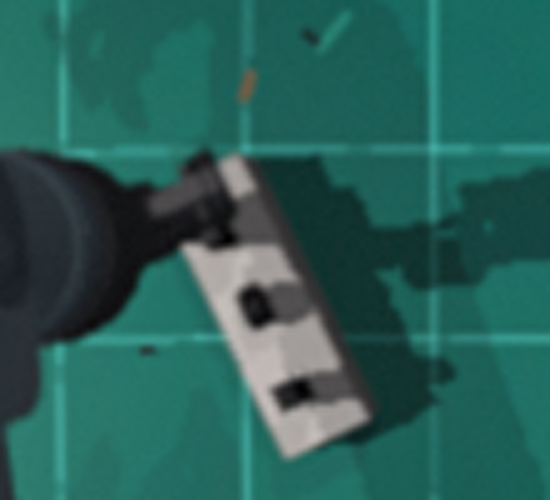

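carry_out --increments '[{"fingers":60,"delta_pos":[-0.3,-2.0,0],"twist":[0,0,0]},{"fingers":60,"delta_pos":[-0.3,-2.0,0],"twist":[0,0,0]},{"fingers":60,"delta_pos":[-0.3,-2.0,0],"twist":[0,0,0]},{"fingers":60,"delta_pos":[-0.3,-2.0,0],"twist":[0,0,0]}]'

```text
time: 1.95
ee_pos: [0.5405, 0.2023, 0.135]
tcp_rot: [[-0.898, -0.439, -0.0], [-0.439, 0.898, 0.001], [0.0, 0.001, -1.0]]
ft_force: [0.4, -0.0, 0.1]
width: 0.0514
```

Run:
```python
from h import *
np.set_printoptions(precision=4,suppress=True)
for n,(x,y,w,h) in {"side":(183,192,130,110),"top":(120,170,110,100)}.items():
    im=robot.read_camera(n)[:,:,::-1].copy();cv2.imwrite(f"pics/{n}2.png",im)
    z=cv2.resize(im[y:y+h,x:x+w],None,fx=5,fy=5,interpolation=cv2.INTER_CUBIC);cv2.imwrite(f"pics/b_{n}.png",z)
    s=robot.sense();print(s["ee_pos"],s["ft_force"])
print(s["joint_positions"],s["tcp_rot"])
```

```text
[0.5406 0.2021 0.135 ] [-0.8914 -0.3302 -0.3783]
[0.5408 0.2018 0.135 ] [-0.212   0.059   0.2075]
[-0.544   0.353   0.1372  1.865  -0.0597  0.9275  1.6452] [[-0.8988 -0.4383 -0.0002]
 [-0.4383  0.8988  0.0003]
 [ 0.0001  0.0004 -1.    ]]
```

View pics/b_side.png

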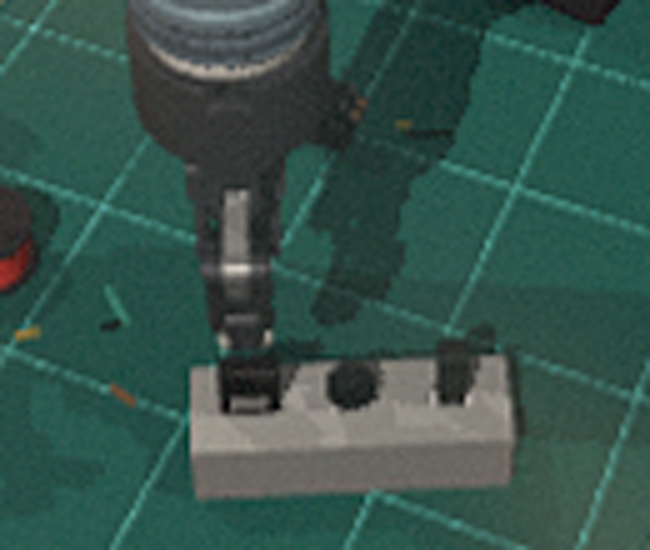

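View pics/b_top.png

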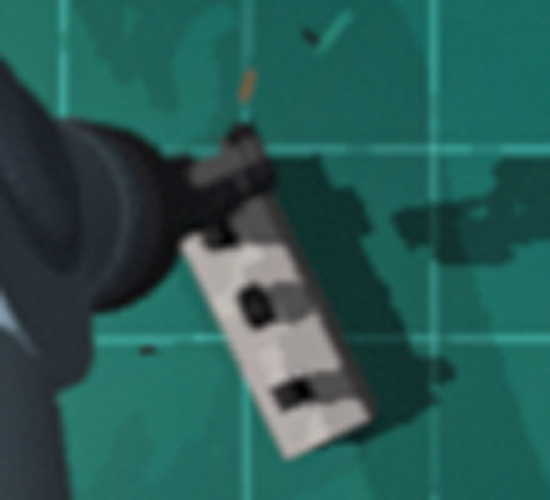

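carry_out --increments '[{"fingers":60,"delta_pos":[0,0,3],"twist":[0,0,0]},{"fingers":60,"delta_pos":[0,0,6],"twist":[0,0,0]},{"fingers":45,"delta_pos":[0,0,7.5],"twist":[0,0,0]},{"fingers":30,"delta_pos":[0,0,8.5],"twist":[0,0,0]},{"fingers":24,"delta_pos":[0,0,8.5],"twist":[0,0,0]},{"fingers":24,"delta_pos":[0,0,8.5],"twist":[0,0,0]}]'

```text
time: 2.8
ee_pos: [0.5422, 0.2011, 0.051]
tcp_rot: [[-0.899, -0.437, 0.002], [-0.437, 0.899, 0.001], [-0.002, -0.0, -1.0]]
ft_force: [0.6, -0.1, 0.6]
width: 0.0205
```

Run:
```python
from h import *
np.set_printoptions(precision=4,suppress=True)
for n,(x,y,w,h) in {"side":(213,232,80,70),"top":(140,190,70,70)}.items():
    im=robot.read_camera(n)[:,:,::-1].copy();cv2.imwrite(f"pics/{n}3.png",im)
    z=cv2.resize(im[y:y+h,x:x+w],None,fx=8,fy=8,interpolation=cv2.INTER_CUBIC);cv2.imwrite(f"pics/c_{n}.png",z)
    s=robot.sense();print(s["ee_pos"],s["ft_force"],s["width"])
```

```text
[0.5422 0.2012 0.0511] [ 0.2577  0.4729 -0.1592] 0.020312928851869343
[0.5422 0.2011 0.0511] [-0.4113 -0.0633  0.4189] 0.020514696536129032
```

View pics/c_side.png

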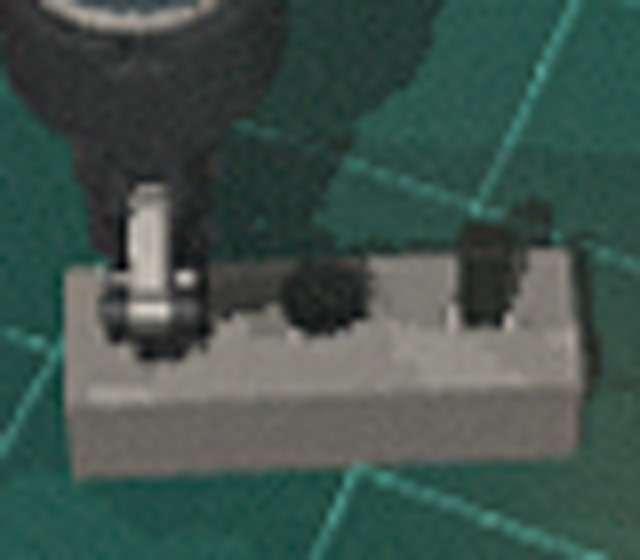

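View pics/c_top.png

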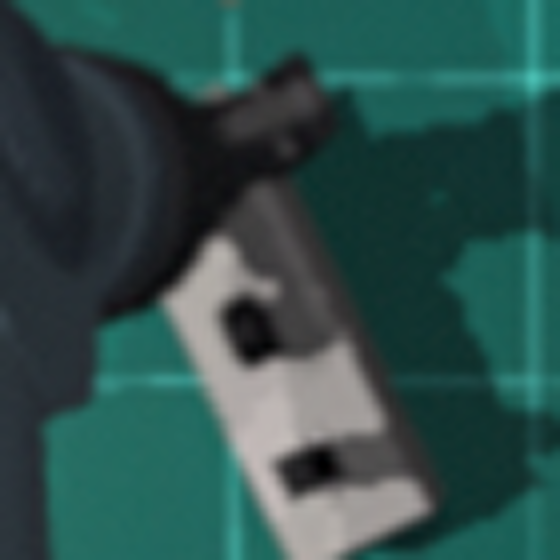

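carry_out --increments '[{"fingers":19,"delta_pos":[0,0,0.2],"twist":[0,0,0]},{"fingers":17,"delta_pos":[0,0,0.2],"twist":[0,0,0]},{"fingers":17,"delta_pos":[0,0,0.2],"twist":[0,0,0]}]'

```text
time: 3.28
ee_pos: [0.5414, 0.2013, 0.0482]
tcp_rot: [[-0.899, -0.437, 0.0], [-0.437, 0.899, 0.001], [-0.001, 0.0, -1.0]]
ft_force: [1.2, 0.9, 0.2]
width: 0.0146
```

Run:
```python
from h import *
np.set_printoptions(precision=4,suppress=True)
s=robot.sense();print(s["ee_pos"],s["ft_force"]@s["tcp_rot"],s["moment"]@s["tcp_rot"],s["width"])
```

```text
[0.5414 0.2013 0.0482] [-1.4498  0.3358 -0.1963] [-0.1787 -0.0678  0.0524] 0.014557190320286082
```

carry_out --increments '[{"fingers":15.5,"delta_pos":[0,0,0],"twist":[0,0,0]},{"fingers":15,"delta_pos":[0,0,0],"twist":[0,0,0]}]'

```text
time: 3.52
ee_pos: [0.5411, 0.2019, 0.0481]
tcp_rot: [[-0.899, -0.438, -0.0], [-0.438, 0.899, 0.001], [-0.0, 0.001, -1.0]]
ft_force: [-0.7, 2.4, 1.2]
width: 0.0128
```

Run:
```python
from h import *
np.set_printoptions(precision=4,suppress=True)
s=robot.sense();print(s["ee_pos"],s["ft_force"]@s["tcp_rot"],s["moment"]@s["tcp_rot"],s["width"])
```

```text
[0.5411 0.2019 0.0481] [-0.3951  2.5199 -1.1948] [-0.6371 -0.0772  0.0096] 0.012835013426468506
```

carry_out --increments '[{"fingers":13.5,"delta_pos":[0,0.04,0],"twist":[0,0,0]},{"fingers":10,"delta_pos":[0,0.04,0],"twist":[0,0,0]},{"fingers":0,"delta_pos":[0,0.04,0],"twist":[0,0,0]},{"fingers":0,"delta_pos":[0,0.04,0],"twist":[0,0,0]}]'

```text
time: 4.03
ee_pos: [0.5407, 0.2024, 0.0481]
tcp_rot: [[-0.899, -0.438, -0.0], [-0.438, 0.899, 0.001], [-0.0, 0.001, -1.0]]
ft_force: [-1.9, 4.7, 1.5]
width: 0.011
```

Run:
```python
from h import *
np.set_printoptions(precision=4,suppress=True)
s=robot.sense();print(s["ee_pos"],s["ft_force"]@s["tcp_rot"],s["moment"]@s["tcp_rot"],s["width"])
```

```text
[0.5407 0.2024 0.0481] [-0.3571  5.0996 -1.5285] [-1.1754 -0.112  -0.0403] 0.011031954701371543
```

carry_out --increments '[{"fingers":0,"delta_pos":[0,0.05,0],"twist":[0,0,0]},{"fingers":0,"delta_pos":[0,0.05,-0.1],"twist":[0,0,0]},{"fingers":0,"delta_pos":[0,0.05,-0.5],"twist":[0,0,0]},{"fingers":0,"delta_pos":[0,0.05,-1.5],"twist":[0,0,0]},{"fingers":0,"delta_pos":[0,0.05,-3],"twist":[0,0,0]},{"fingers":0,"delta_pos":[0,0.05,-5],"twist":[0,0,0]},{"fingers":0,"delta_pos":[0,0.05,-7],"twist":[0,0,0]},{"fingers":0,"delta_pos":[0,0.05,-9],"twist":[0,0,0]}]'

```text
time: 5.03
ee_pos: [0.5413, 0.1977, 0.1379]
tcp_rot: [[-0.901, -0.434, -0.0], [-0.434, 0.901, -0.004], [0.002, -0.004, -1.0]]
ft_force: [0.1, 0.5, -1.0]
width: 0.0111
```

Run:
```python
from h import *
np.set_printoptions(precision=4,suppress=True)
s=robot.sense();print(s["ee_pos"],s["ft_force"]@s["tcp_rot"],s["moment"]@s["tcp_rot"],s["width"])
for n,(x,y,w,h) in {"side":(213,202,100,100),"top":(140,190,70,70)}.items():
    im=robot.read_camera(n)[:,:,::-1].copy();cv2.imwrite(f"pics/{n}4.png",im)
    z=cv2.resize(im[y:y+h,x:x+w],None,fx=6,fy=6,interpolation=cv2.INTER_CUBIC);cv2.imwrite(f"pics/d_{n}.png",z)
s=robot.sense();print(s["ee_pos"],s["tcp_rot"])
```

```text
[0.5413 0.1977 0.1379] [-0.3271  0.3666  1.0427] [0.014  0.0229 0.0284] 0.011103806025277597
[0.5434 0.199  0.14  ] [[-0.9007 -0.4344  0.0048]
 [-0.4344  0.9007 -0.0012]
 [-0.0038 -0.0032 -1.    ]]
```

View pics/d_side.png

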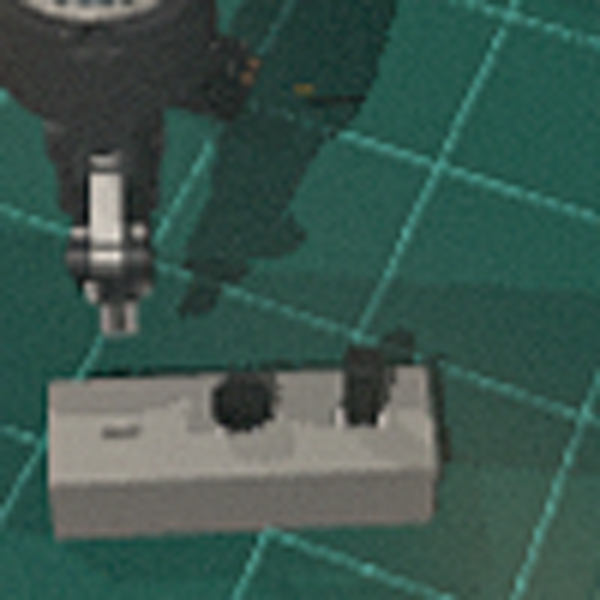

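View pics/d_top.png

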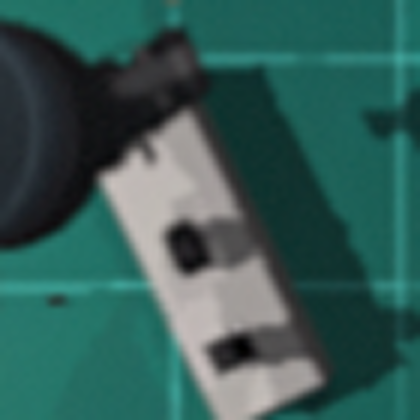

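Key is out and gripped; the empty slot shows at side pixel (233,274) and the blade tip at (232.8,257.5). The other two keys are still seated. I'll carry it over to above the key switch.

carry_out --increments '[{"fingers":0,"delta_pos":[0.8,-1.3,0],"twist":[0,0,0.03]},{"fingers":0,"delta_pos":[2.8,-4.8,0],"twist":[0,0,0.09]},{"fingers":0,"delta_pos":[5.6,-9.6,0],"twist":[0,0,0.18]},{"fingers":0,"delta_pos":[8.6,-14.7,0],"twist":[0,0,0.28]},{"fingers":0,"delta_pos":[11.6,-19.9,0],"twist":[0,0,0.38]},{"fingers":0,"delta_pos":[14.6,-25,0],"twist":[0,0,0.48]},{"fingers":0,"delta_pos":[17.4,-29.8,0],"twist":[0,0,0.57]},{"fingers":0,"delta_pos":[19.25,-33,0],"twist":[0,0,0.632]}]'

```text
time: 6.12
ee_pos: [0.5084, -0.1847, 0.1367]
tcp_rot: [[-0.982, 0.187, -0.004], [0.188, 0.982, -0.002], [0.003, -0.003, -1.0]]
ft_force: [0.7, -0.1, -0.9]
width: 0.0112
```

carry_out --increments '[{"fingers":0,"delta_pos":[0,0,0],"twist":[0,0,0]},{"fingers":0,"delta_pos":[0,0,0],"twist":[0,0,0]},{"fingers":0,"delta_pos":[0,0,0],"twist":[0,0,0]}]'

```text
time: 6.5
ee_pos: [0.5115, -0.1778, 0.1373]
tcp_rot: [[-0.984, 0.177, -0.002], [0.177, 0.984, 0.001], [0.002, 0.001, -1.0]]
ft_force: [0.1, 0.0, -1.1]
width: 0.0113
```

Run:
```python
from h import *
np.set_printoptions(precision=4,suppress=True)
for n,(x,y,w,h) in {"side":(255,90,100,100),"top":(270,170,100,90)}.items():
    im=robot.read_camera(n)[:,:,::-1].copy();cv2.imwrite(f"pics/{n}5.png",im)
    z=cv2.resize(im[y:y+h,x:x+w],None,fx=6,fy=6,interpolation=cv2.INTER_CUBIC);cv2.imwrite(f"pics/e_{n}.png",z)
    s=robot.sense();print(s["ee_pos"])
print(s["tcp_rot"],np.degrees(np.arctan2(s["tcp_rot"][1][0],s["tcp_rot"][0][0])),s["joint_positions"])
```

```text
[ 0.5118 -0.1777  0.1375]
[ 0.512  -0.1778  0.1377]
[[-0.9844  0.1761 -0.0007]
 [ 0.1761  0.9844  0.0006]
 [ 0.0008  0.0004 -1.    ]] 169.8546762949417 [-0.1117  0.3044  0.4277  1.9581 -0.1583  0.912   1.7898]
```

View pics/e_side.png

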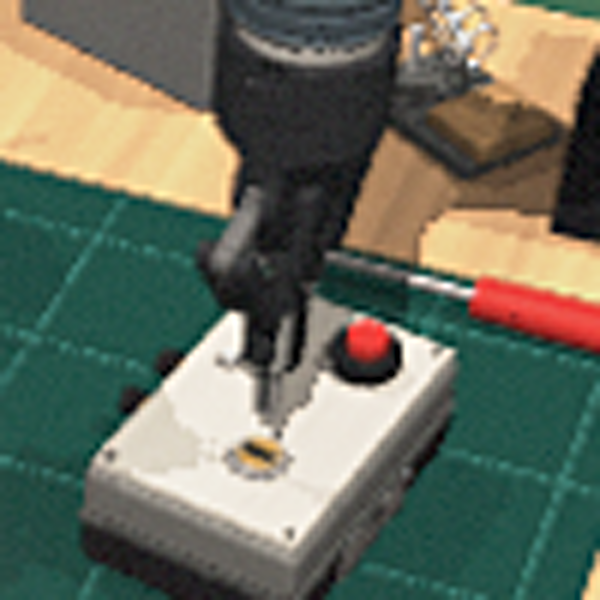

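View pics/e_top.png

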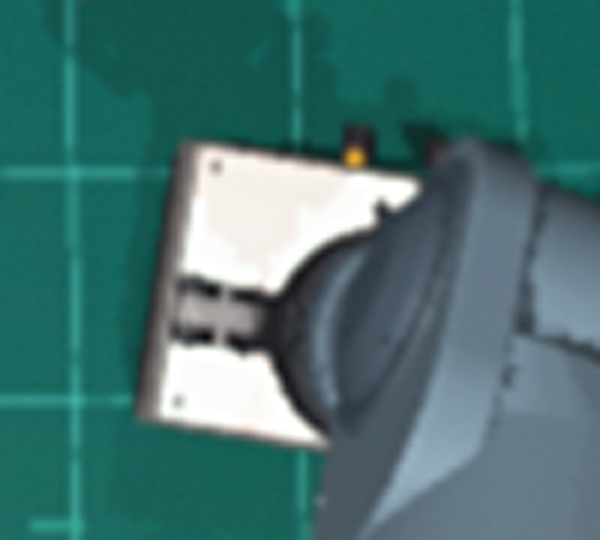

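carry_out --increments '[{"fingers":0,"delta_pos":[0,0,0.6],"twist":[0,0,0]},{"fingers":0,"delta_pos":[0,-0.1,1.2],"twist":[0,0,0]},{"fingers":0,"delta_pos":[0,-0.1,1.7],"twist":[0,0,0]},{"fingers":0,"delta_pos":[0,-0.1,1.7],"twist":[0,0,0]},{"fingers":0,"delta_pos":[0,-0.1,1.7],"twist":[0,0,0]}]'

```text
time: 7.22
ee_pos: [0.5118, -0.1804, 0.121]
tcp_rot: [[-0.984, 0.179, -0.0], [0.179, 0.984, -0.0], [-0.0, -0.0, -1.0]]
ft_force: [0.5, -0.1, 0.2]
width: 0.011
```

Run:
```python
from h import *
np.set_printoptions(precision=4,suppress=True)
im=robot.read_camera("side")[:,:,::-1].copy();cv2.imwrite("pics/side6.png",im)
s=robot.sense();print(s["ee_pos"],s["ft_force"])
x,y,w,h=280,135,36,38
z=cv2.resize(im[y:y+h,x:x+w],None,fx=15,fy=15,interpolation=cv2.INTER_CUBIC)
p=np.array(s["ee_pos"]);R=np.array(s["tcp_rot"])
t=p+R@[0,0,.036]
for P,c in((t,(0,0,255)),(t+R@[.0065,0,0],(255,0,0)),(t-R@[.0065,0,0],(255,0,0)),([.5126,-.1802,.075],(0,255,0)),([.5121,-.178,.075],(0,255,255))):
    q=proj("side",P)[0];print(q);cv2.circle(z,tuple(((q-[x,y]+.5)*15).astype(int)),3,c,-1)
cv2.imwrite("pics/f.png",z)
```

```text
[ 0.5119 -0.1805  0.1212] [ 0.215  -0.3848 -0.5605]
[298.4658 161.9207]
[300.4544 162.7592]
[296.4862 161.0859]
[297.9086 164.5523]
[297.8293 165.0687]
```

View pics/f.png

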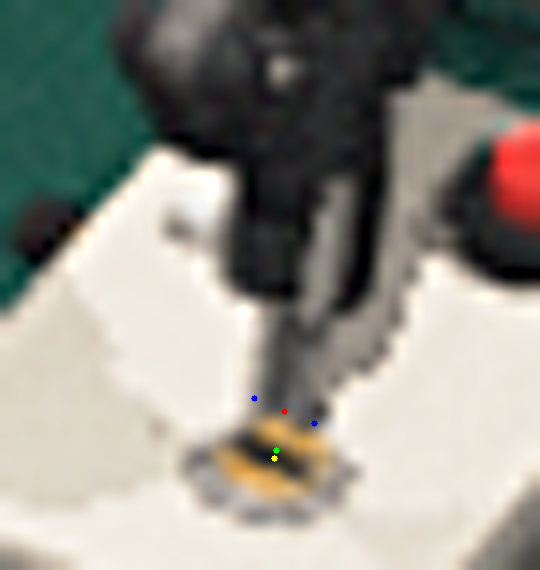

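Run:
```python
from h import *
np.set_printoptions(precision=1,suppress=True,linewidth=200)
for f in("side6",):
    g=cv2.cvtColor(cv2.imread(f"pics/{f}.png"),cv2.COLOR_BGR2GRAY)
    print("cols",list(range(290,312)))
    for r in range(150,172): print(r,g[r,290:312])
s=robot.sense();p=np.array(s["ee_pos"]);R=np.array(s["tcp_rot"])
np.set_printoptions(precision=2)
print(p)
for d in (.020,.025,.030,.036):
    print(d,*[proj("side",p+R@[a,b,d])[0] for a,b in((-.0065,-.0015),(-.0065,.0015),(.0065,-.0015),(.0065,.0015))])
```

```text
cols [290, 291, 292, 293, 294, 295, 296, 297, 298, 299, 300, 301, 302, 303, 304, 305, 306, 307, 308, 309, 310, 311]
150 [220 134 139 187 147  64  34  50  40  38  23 143 118  49   0  88 149 123 109 114  64  30]
151 [235 229 196 186 134  60  30  41  39  29  61 137 110  47   0 109 149 143 108 113  58  15]
152 [235 239 237 245 168  58  34  37  41  33  99 142  98  35   3 134 151 143 223 219 136  47]
153 [234 236 239 247 186  66  24  34  37  30 107 143  86  13  22 139 145 132 235 246 216 162]
154 [234 233 234 240 241 155  71  35  16  14 106 138  76   4  57 137 142 216 238 239 236 236]
155 [236 234 234 238 244 239 248 144  94  77 133 115  39  46 127 145 130 234 238 234 232 234]
156 [235 235 235 236 237 242 245 168  94  55 102  84 117 138 148 141 128 230 237 232 229 233]
157 [235 234 235 235 236 239 238 163  78  68  65  86 145 153 147 135 216 237 232 230 231 232]
158 [235 235 235 234 235 241 219 137  77  81 100 116 142 142 138 124 231 235 231 231 232 233]
159 [236 235 234 235 236 243 219 140  73  78 116 130 139 138 121 214 235 231 232 231 232 232]
160 [236 235 235 234 236 242 202 121  71  87
[... 679 characters left out ...]
233 233 232 234 232 233 233]
168 [237 239 241 185 151 182 188 178 168 157 179 166 163 223 237 235 233 235 234 234 226 234]
169 [237 237 240 233 231 202 150 140 161 140 156 208 219 218 223 224 226 226 224 225 220 228]
170 [238 235 237 237 239 235 229 226 231 217 224 235 234 223 221 220 221 218 220 221 223 230]
171 [235 236 235 235 237 237 237 237 235 235 237 236 233 235 225 222 220 222 223 229 232 214]
[ 0.51 -0.18  0.12]
0.02 [297.22 156.59] [296.71 157.17] [301.23 158.26] [300.72 158.85]
0.025 [297.07 157.92] [296.56 158.49] [301.07 159.59] [300.56 160.17]
0.03 [296.92 159.23] [296.41 159.81] [300.9 160.9] [300.4  161.48]
0.036 [296.74 160.8 ] [296.23 161.38] [300.71 162.47] [300.2  163.05]
```

carry_out --increments '[{"fingers":0,"delta_pos":[-0.18,0,0.2],"twist":[0,0,0]},{"fingers":0,"delta_pos":[-0.18,0,0.5],"twist":[0,0,0]},{"fingers":0,"delta_pos":[-0.18,0,0.8],"twist":[0,0,0]},{"fingers":0,"delta_pos":[-0.18,0,1.0],"twist":[0,0,0]},{"fingers":0,"delta_pos":[-0.18,0,1.1],"twist":[0,0,0]},{"fingers":0,"delta_pos":[-0.18,0,1.2],"twist":[0,0,0]},{"fingers":0,"delta_pos":[-0.18,0,1.2],"twist":[0,0,0]}]'

```text
time: 8.15
ee_pos: [0.5134, -0.1806, 0.1091]
tcp_rot: [[-0.984, 0.179, -0.0], [0.179, 0.984, 0.0], [0.0, 0.0, -1.0]]
ft_force: [-1.5, -0.2, 0.5]
width: 0.0111
```

```bash
cat > st.py <<'E'
from h import *
np.set_printoptions(precision=4,suppress=True)
s=robot.sense();R=np.array(s["tcp_rot"]);print(s["time"],s["ee_pos"],"yaw",np.degrees(np.arctan2(R[1,0],R[0,0])),"tilt",R[:2,2],"Ft",s["ft_force"]@R,"Mt",s["moment"]@R,s["width"],"q7",s["joint_positions"][6])
E
python3 st.py
```

```text
8.15 [ 0.5134 -0.1806  0.1091] yaw 169.7026140585088 tilt [-0.0004  0.0003] Ft [ 1.4764 -0.484  -0.5154] Mt [-0.0738  0.1802  0.0049] 0.01107859173682322 q7 1.8129768577305654
```

carry_out --increments '[{"fingers":0,"delta_pos":[0.04,0,0.1],"twist":[0,0,0]},{"fingers":0,"delta_pos":[0.04,0,0.2],"twist":[0,0,0]},{"fingers":0,"delta_pos":[0.04,0,0.3],"twist":[0,0,0]},{"fingers":0,"delta_pos":[0.04,0,0.3],"twist":[0,0,0]}]'

```text
time: 8.65
ee_pos: [0.5128, -0.1803, 0.1055]
tcp_rot: [[-0.984, 0.179, -0.001], [0.179, 0.984, 0.0], [0.001, 0.0, -1.0]]
ft_force: [-0.6, 0.4, -0.5]
width: 0.011
```

```bash
python3 st.py
```

```text
8.65 [ 0.5128 -0.1803  0.1055] yaw 169.7115704079205 tilt [-0.0009  0.0003] Ft [0.648  0.258  0.5468] Mt [-0.2568  0.235  -0.0276] 0.011027998727385314 q7 1.815023595614516
```

carry_out --increments '[{"fingers":0,"delta_pos":[0,0,0.15],"twist":[0,0,0]},{"fingers":0,"delta_pos":[0,0,0.25],"twist":[0,0,0]},{"fingers":0,"delta_pos":[0,0,0.25],"twist":[0,0,0]}]'

```text
time: 9.02
ee_pos: [0.5129, -0.1803, 0.1038]
tcp_rot: [[-0.984, 0.179, -0.001], [0.179, 0.984, 0.001], [0.001, 0.001, -1.0]]
ft_force: [-3.1, 2.4, 3.7]
width: 0.011
```

```bash
python3 st.py
```

```text
9.025 [ 0.5129 -0.1803  0.1038] yaw 169.705085370888 tilt [-0.0008  0.0008] Ft [ 3.5054  1.7933 -3.6775] Mt [-0.4185  0.8046  0.0325] 0.011003116941973217 q7 1.8168377547850316
```

carry_out --increments '[{"fingers":0,"delta_pos":[0.03,0,0],"twist":[0,0,0.1]},{"fingers":0,"delta_pos":[0.03,-0.01,0.02],"twist":[0,0,0.2]},{"fingers":0,"delta_pos":[0.03,-0.01,0.04],"twist":[0,0,0.3]},{"fingers":0,"delta_pos":[0.03,-0.02,0.06],"twist":[0,0,0.38]}]'

```text
time: 9.52
ee_pos: [0.5127, -0.1802, 0.1033]
tcp_rot: [[-0.846, 0.533, -0.001], [0.533, 0.846, 0.001], [0.001, 0.001, -1.0]]
ft_force: [-2.2, 2.8, 4.5]
width: 0.011
```

```bash
python3 st.py
```

```text
9.525 [ 0.5127 -0.1802  0.1033] yaw 147.78351494977852 tilt [-0.0006  0.0011] Ft [ 3.3966  1.2089 -4.4948] Mt [-0.2054  0.9753  0.0114] 0.010972267237194008 q7 1.4688718102067653
```

carry_out --increments '[{"fingers":0,"delta_pos":[0.03,0,0.03],"twist":[0,0,0.05]},{"fingers":0,"delta_pos":[0.03,0,0.05],"twist":[0,0,0.1]},{"fingers":0,"delta_pos":[0.03,0,0.07],"twist":[0,0,0.15]},{"fingers":0,"delta_pos":[0.03,0,0.09],"twist":[0,0,0.18]}]'

```text
time: 10.02
ee_pos: [0.5127, -0.1797, 0.1017]
tcp_rot: [[-0.738, 0.674, 0.0], [0.674, 0.738, 0.001], [0.001, 0.001, -1.0]]
ft_force: [-1.0, 3.0, 1.0]
width: 0.011
```

```bash
python3 st.py
```

```text
10.025 [ 0.5127 -0.1797  0.1017] yaw 137.5898660228907 tilt [0.     0.0009] Ft [ 2.7643  1.5996 -0.9663] Mt [-0.3905  0.7133 -0.0654] 0.011044782418934572 q7 1.3080067512046143
```

carry_out --increments '[{"fingers":0,"delta_pos":[0.03,0.01,0.1],"twist":[0,0,0]},{"fingers":0,"delta_pos":[0.03,0.01,0.2],"twist":[0,0,-0.05]},{"fingers":0,"delta_pos":[0.03,0.01,0.3],"twist":[0,0,-0.1]},{"fingers":0,"delta_pos":[0.03,0.01,0.36],"twist":[0,0,-0.15]}]'

```text
time: 10.52
ee_pos: [0.5127, -0.1797, 0.0983]
tcp_rot: [[-0.832, 0.554, 0.0], [0.554, 0.832, 0.001], [0.0, 0.001, -1.0]]
ft_force: [-1.5, 3.3, 0.7]
width: 0.0114
```

```bash
python3 st.py
```

```text
10.525 [ 0.5127 -0.1797  0.0983] yaw 146.3393160443011 tilt [0.0004 0.0007] Ft [ 3.1066  1.8777 -0.7348] Mt [-0.5394  0.6092  0.0031] 0.011412331600669458 q7 1.4488632832688453
```

carry_out --increments '[{"fingers":0,"delta_pos":[0.03,0.02,0.05],"twist":[0,0,-0.13]},{"fingers":0,"delta_pos":[0.03,0.02,0.1],"twist":[0,0,-0.26]},{"fingers":0,"delta_pos":[0.03,0.02,0.1],"twist":[0,0,-0.39]},{"fingers":0,"delta_pos":[0.03,0.02,0.12],"twist":[0,0,-0.52]},{"fingers":0,"delta_pos":[0.03,0.02,0.12],"twist":[0,0,-0.64]}]'

```text
time: 11.15
ee_pos: [0.5128, -0.1798, 0.0978]
tcp_rot: [[-0.999, -0.055, 0.001], [-0.055, 0.999, 0.0], [-0.001, 0.0, -1.0]]
ft_force: [-0.9, 2.9, 2.7]
width: 0.011
```

```bash
python3 st.py
```

```text
11.15 [ 0.5128 -0.1798  0.0978] yaw -176.87112699861243 tilt [0.0011 0.0005] Ft [ 0.689   2.9903 -2.7003] Mt [-0.8157  0.3348  0.0404] 0.011036269703465239 q7 2.0326611354533637
```

carry_out --increments '[{"fingers":0,"delta_pos":[0,0.04,0.02],"twist":[0,0,-0.08]},{"fingers":0,"delta_pos":[0,0.04,0.04],"twist":[0,0,-0.15]},{"fingers":0,"delta_pos":[0,0.04,0.06],"twist":[0,0,-0.21]},{"fingers":0,"delta_pos":[0,0.04,0.08],"twist":[0,0,-0.26]},{"fingers":0,"delta_pos":[0,0.04,0.1],"twist":[0,0,-0.31]}]'

```text
time: 11.78
ee_pos: [0.5128, -0.1798, 0.0964]
tcp_rot: [[-0.935, -0.354, 0.001], [-0.354, 0.935, -0.0], [-0.001, -0.001, -1.0]]
ft_force: [-0.1, 2.3, 1.6]
width: 0.011
```

```bash
python3 st.py
```

```text
11.775 [ 0.5128 -0.1798  0.0964] yaw -159.26184281272134 tilt [ 0.0013 -0.0003] Ft [-0.7156  2.1975 -1.5896] Mt [-0.6158  0.0221  0.0381] 0.010969059034680753 q7 2.3141929562834904
```

carry_out --increments '[{"fingers":0,"delta_pos":[0,0.03,0.1],"twist":[0,0,0]},{"fingers":0,"delta_pos":[0,0.03,0.2],"twist":[0,0,0.05]},{"fingers":0,"delta_pos":[0,0.03,0.3],"twist":[0,0,0.12]},{"fingers":0,"delta_pos":[0,0.03,0.4],"twist":[0,0,0.2]}]'

```text
time: 12.28
ee_pos: [0.5123, -0.1797, 0.0921]
tcp_rot: [[-0.988, -0.156, 0.001], [-0.156, 0.988, -0.001], [-0.0, -0.001, -1.0]]
ft_force: [-0.4, 2.3, 1.7]
width: 0.011
```

```bash
python3 st.py
```

```text
12.275 [ 0.5123 -0.1797  0.0921] yaw -171.00593458835505 tilt [ 0.0006 -0.0006] Ft [ 0.0666  2.354  -1.6533] Mt [-0.4843  0.0607 -0.003 ] 0.010976262969345391 q7 2.128244717297619
```

carry_out --increments '[{"fingers":0,"delta_pos":[0,0.03,0],"twist":[0,0,0.1]},{"fingers":0,"delta_pos":[0,0.03,0.04],"twist":[0,0,0.2]},{"fingers":0,"delta_pos":[0,0.03,0.1],"twist":[0,0,0.3]},{"fingers":0,"delta_pos":[0,0.03,0.15],"twist":[0,0,0.335]},{"fingers":0,"delta_pos":[0,0.03,0.2],"twist":[0,0,0.335]}]'

```text
time: 12.9
ee_pos: [0.5126, -0.1794, 0.0904]
tcp_rot: [[-0.985, 0.173, 0.001], [0.173, 0.985, -0.001], [-0.001, -0.001, -1.0]]
ft_force: [-0.1, 1.0, 0.7]
width: 0.0109
```

```bash
python3 st.py
```

```text
12.9 [ 0.5126 -0.1794  0.0904] yaw 170.0292128457623 tilt [ 0.0012 -0.0009] Ft [ 0.2959  0.9303 -0.7219] Mt [-0.2471  0.0303 -0.0222] 0.010861708204413265 q7 1.8277955242873531
```

carry_out --increments '[{"fingers":0,"delta_pos":[0,0.01,0.1],"twist":[0,0,0]},{"fingers":0,"delta_pos":[0,0.01,0.2],"twist":[0,0,0.02]},{"fingers":0,"delta_pos":[0,0.01,0.3],"twist":[0,0,-0.02]},{"fingers":0,"delta_pos":[0,0.01,0.4],"twist":[0,0,0.02]},{"fingers":0,"delta_pos":[0,0.01,0.5],"twist":[0,0,-0.02]},{"fingers":0,"delta_pos":[0,0.01,0.6],"twist":[0,0,0]}]'

```text
time: 13.65
ee_pos: [0.5119, -0.1793, 0.084]
tcp_rot: [[-0.985, 0.175, -0.0], [0.175, 0.985, -0.0], [0.0, -0.0, -1.0]]
ft_force: [-0.6, -0.8, -0.3]
width: 0.0114
```

```bash
python3 st.py
```

```text
13.65 [ 0.5119 -0.1793  0.084 ] yaw 169.94134733084846 tilt [-0.0003 -0.0004] Ft [ 0.4425 -0.923   0.2868] Mt [ 0.1524 -0.0334 -0.0009] 0.011423850820314291 q7 1.830854074624061
```

carry_out --increments '[{"fingers":0,"delta_pos":[0,0,0.1],"twist":[0,0,0]},{"fingers":0,"delta_pos":[0,0,0.2],"twist":[0,0,0]},{"fingers":0,"delta_pos":[0,0,0.28],"twist":[0,0,0]},{"fingers":0,"delta_pos":[0,0,0.34],"twist":[0,0,0]},{"fingers":0,"delta_pos":[0,0,0.38],"twist":[0,0,0]}]'

```text
time: 14.28
ee_pos: [0.5122, -0.1793, 0.0814]
tcp_rot: [[-0.985, 0.174, 0.0], [0.174, 0.985, 0.0], [-0.0, 0.0, -1.0]]
ft_force: [-2.4, 0.3, 8.9]
width: 0.0112
```

```bash
python3 st.py
```

```text
14.275 [ 0.5122 -0.1793  0.0814] yaw 169.97103063392868 tilt [0.     0.0001] Ft [ 2.4443 -0.1607 -8.862 ] Mt [ 0.2131  0.6312 -0.0218] 0.01118472024409444 q7 1.8342084144249937
```

carry_out --increments '[{"fingers":0,"delta_pos":[0.02,0,0],"twist":[0,0,0.1]},{"fingers":0,"delta_pos":[0.02,0,0],"twist":[0,0,0.22]},{"fingers":0,"delta_pos":[0.02,0,0],"twist":[0,0,0.34]},{"fingers":0,"delta_pos":[0.02,0,0],"twist":[0,0,0.46]},{"fingers":0,"delta_pos":[0.02,0,0],"twist":[0,0,0.58]},{"fingers":0,"delta_pos":[0.02,0,0],"twist":[0,0,0.7]}]'

```text
time: 15.02
ee_pos: [0.5124, -0.1789, 0.0814]
tcp_rot: [[-0.639, 0.77, 0.001], [0.77, 0.639, 0.0], [-0.0, 0.001, -1.0]]
ft_force: [-1.9, 0.2, 5.9]
width: 0.0113
```

```bash
python3 st.py
```

```text
15.025 [ 0.5124 -0.1789  0.0814] yaw 129.68609508038475 tilt [0.0007 0.0005] Ft [ 1.4002 -1.362  -5.9154] Mt [ 0.4085  0.289  -0.1173] 0.011262183561096139 q7 1.2073569904261894
```

carry_out --increments '[{"fingers":0,"delta_pos":[0,-0.02,0.02],"twist":[0,0,0.12]},{"fingers":0,"delta_pos":[0,-0.02,0.03],"twist":[0,0,0.24]},{"fingers":0,"delta_pos":[0,-0.02,0.03],"twist":[0,0,0.36]},{"fingers":0,"delta_pos":[0,-0.02,0.03],"twist":[0,0,0.48]},{"fingers":0,"delta_pos":[0,-0.02,0.03],"twist":[0,0,0.6]},{"fingers":0,"delta_pos":[0,-0.02,0.03],"twist":[0,0,0.72]},{"fingers":0,"delta_pos":[0,-0.02,0.03],"twist":[0,0,0.8]},{"fingers":0,"delta_pos":[0,-0.02,0.03],"twist":[0,0,0.85]}]'

```text
time: 16.02
ee_pos: [0.5129, -0.1786, 0.0814]
tcp_rot: [[0.154, 0.988, 0.002], [0.988, -0.154, 0.001], [0.001, 0.001, -1.0]]
ft_force: [-2.9, 1.3, 7.9]
width: 0.0114
```

```bash
python3 st.py
```

```text
16.025 [ 0.5129 -0.1786  0.0814] yaw 81.13947339049014 tilt [0.0016 0.0009] Ft [ 0.8768 -3.086  -7.9413] Mt [ 0.4623  0.0772 -0.1468] 0.011409592521621197 q7 0.47053954034599216
```

carry_out --increments '[{"fingers":0,"delta_pos":[0,-0.03,0],"twist":[0,0,0.03]},{"fingers":0,"delta_pos":[0,-0.03,0],"twist":[0,0,0.06]},{"fingers":0,"delta_pos":[0,-0.03,0],"twist":[0,0,0.09]},{"fingers":0,"delta_pos":[0,-0.03,0],"twist":[0,0,0.09]}]'

```text
time: 16.52
ee_pos: [0.513, -0.1786, 0.0814]
tcp_rot: [[0.241, 0.971, 0.002], [0.971, -0.241, 0.001], [0.001, 0.002, -1.0]]
ft_force: [-1.2, 0.9, 7.1]
width: 0.0109
```

```bash
python3 st.py
python3 - <<'E'
from h import *
for n,(x,y,w,h) in {"side":(255,100,100,100),"top":(270,170,120,90)}.items():
    im=robot.read_camera(n)[:,:,::-1].copy();cv2.imwrite(f"pics/{n}7.png",im)
    cv2.imwrite(f"pics/g_{n}.png",cv2.resize(im[y:y+h,x:x+w],None,fx=6,fy=6,interpolation=cv2.INTER_CUBIC))
E
```

```text
16.525 [ 0.513  -0.1786  0.0814] yaw 76.07804693344035 tilt [0.0023 0.0007] Ft [ 0.6287 -1.3473 -7.0764] Mt [ 0.3068  0.0297 -0.0976] 0.010907904326729261 q7 0.39501898854267203
```

View pics/g_side.png

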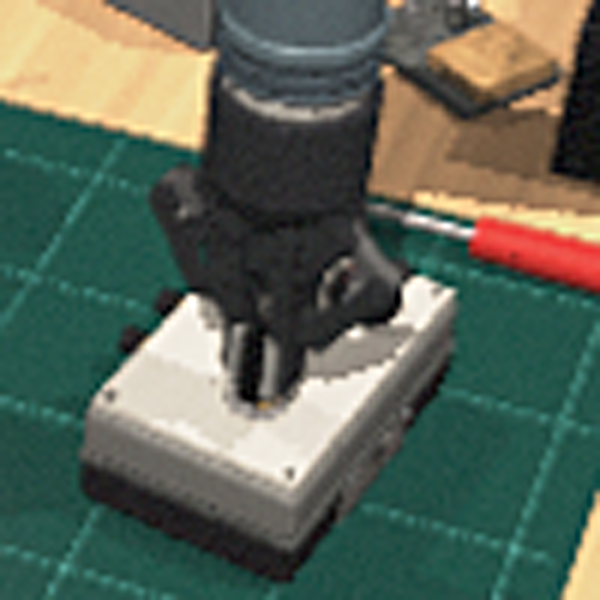

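View pics/side7.png

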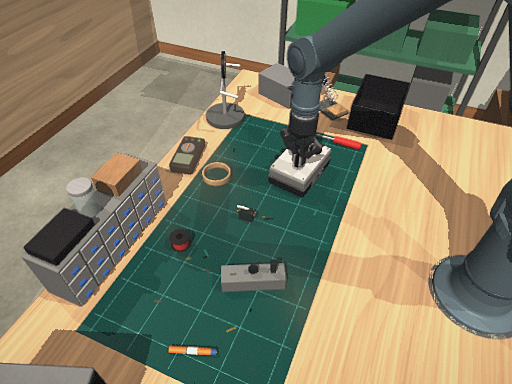

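carry_out --increments '[{"fingers":0,"delta_pos":[0,-0.01,0],"twist":[0,0,0.02]},{"fingers":0,"delta_pos":[0,-0.01,0],"twist":[0,0,0.04]},{"fingers":0,"delta_pos":[0,-0.01,0],"twist":[0,0,0.04]},{"fingers":0,"delta_pos":[0,-0.01,0],"twist":[0,0,0.04]}]'

```text
time: 17.12
ee_pos: [0.5129, -0.1786, 0.0814]
tcp_rot: [[0.279, 0.96, 0.003], [0.96, -0.279, 0.001], [0.001, 0.002, -1.0]]
ft_force: [-1.5, -0.1, 6.6]
width: 0.0109
```

```bash
python3 st.py
```

```text
17.125 [ 0.5129 -0.1786  0.0814] yaw 73.79709429106212 tilt [0.0025 0.0006] Ft [-0.5391 -1.4371 -6.5686] Mt [ 0.2143  0.0064 -0.0859] 0.010878873958799534 q7 0.36106681071898206
```

View pics/g_top.png

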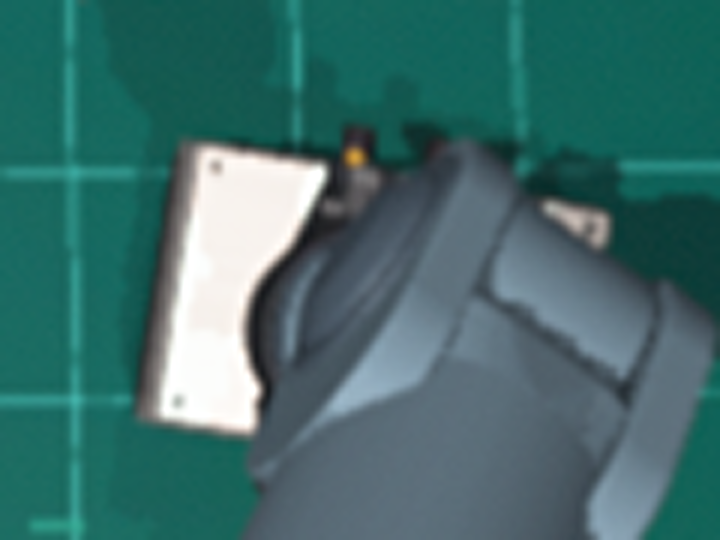

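carry_out --increments '[{"fingers":0,"delta_pos":[0,0,0],"twist":[0,0,0.02]},{"fingers":0,"delta_pos":[0,0,0],"twist":[0,0,0.04]},{"fingers":0,"delta_pos":[0,0,0],"twist":[0,0,0.04]}]'

```text
time: 17.5
ee_pos: [0.513, -0.1786, 0.0814]
tcp_rot: [[0.317, 0.948, 0.002], [0.948, -0.317, 0.0], [0.001, 0.002, -1.0]]
ft_force: [-1.3, 0.3, 7.0]
width: 0.0113
```

```bash
python3 st.py;python3 - <<'E'
from h import *
im=robot.read_camera("side")[:,:,::-1].copy();cv2.imwrite("pics/side8.png",im)
x,y,w,h=280,140,36,38
cv2.imwrite("pics/h.png",cv2.resize(im[y:y+h,x:x+w],None,fx=15,fy=15,interpolation=cv2.INTER_CUBIC))
E
python3 st.py
```

```text
17.5 [ 0.513  -0.1786  0.0814] yaw 71.52973415960962 tilt [0.0025 0.0005] Ft [-0.1525 -1.259  -7.017 ] Mt [ 0.2594  0.0761 -0.211 ] 0.011303594081093668 q7 0.3272230515831999
17.55 [ 0.513  -0.1786  0.0814] yaw 71.53601399493114 tilt [0.0026 0.0005] Ft [-0.4499 -1.0609 -6.1504] Mt [ 0.2507  0.0408 -0.2291] 0.01117653927283971 q7 0.32730600501115636
```

View pics/h.png

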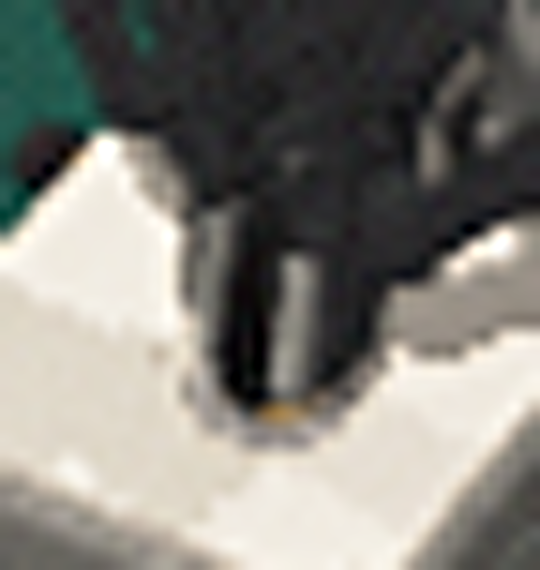

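The torque rose to 0.22 N m, so the switch is on its stop. The tool is still at home height with about 6.5 N of downward push. I'll do one settling check, then hand in.

carry_out --increments '[{"fingers":0,"delta_pos":[0,0,0],"twist":[0,0,0]},{"fingers":0,"delta_pos":[0,0,0],"twist":[0,0,0]},{"fingers":0,"delta_pos":[0,0,0],"twist":[0,0,0]},{"fingers":0,"delta_pos":[0,0,0],"twist":[0,0,0]}]'

```text
time: 18.05
ee_pos: [0.513, -0.1786, 0.0814]
tcp_rot: [[0.317, 0.949, 0.003], [0.949, -0.317, 0.001], [0.001, 0.002, -1.0]]
ft_force: [-0.5, -0.2, 6.8]
width: 0.0111
```

```bash
python3 st.py; python3 -c "
from cell import robot
print(robot.sign_off())"
```

```text
18.05 [ 0.513  -0.1786  0.0814] yaw 71.53681060702444 tilt [0.0026 0.0005] Ft [-0.2894 -0.4013 -6.7643] Mt [ 0.1944  0.0122 -0.1456] 0.011091503681809344 q7 0.32735875550977844
the job is handed in; nothing more can be done
None
```

The safety key is home in the key switch, turned a quarter turn clockwise, and the arm is still gripping and holding it. I handed the job in at about 18 s.

I pulled the key from the stand and lowered it into the keyway. A light push with rocking dropped it through the first disc, clockwise, and then the second, anticlockwise. I then brought it back in line, pushed it home and turned it until the torque rose at the stop.

**Last checks:**
- **Home:** the TCP is at 81.4 mm, against 81.1 mm expected for a seated flange. The arm is pushing down with about 7 N, and the highest reading I took was about 9 N.
- **Turned:** the tool turned 98°, which includes play in the slot and give in the grip. The torque stayed around 0.1 N m up to 96°, rose to 0.22 at the stop and eased to 0.15 while holding. I could not read the switch angle itself.
- **Grip:** the finger opening held steady at 11 mm.
- **Rest of the bench:** the side camera shows the other two keys still in the stand and no visible change to the loose items.
- **Launch button:** it was hidden behind the arm at the end, so I could not see that it is up. The gripper stays well clear of it, and nothing in the force readings suggests it was touched.

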